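# Pack the sample tray, then free and hold up the sample chest's cover

## Task

Stand the glass jar and the tall steel canister upright, side by side, in the empty bay of the wooden sample tray. Then open the white sample chest so that a colleague can lower the tray in: its gummed-up catch does not always bite, so tug the cover's handle first, with the catch lever still as you found it, to learn whether it is caught; if it is, ease off, turn the lever clockwise to free it, and do not wrench the cover against the catch. Raise the cover about 50 degrees and finish while holding it up by its handle, still gripping and keeping it still, with the tray and all other things left where they are.

Things in the scene. Friction and masses are not known exactly. Their poses are not given: they have to be found in the camera images.
- jar_mid (a point): centre (half-way up) of the round brown-glass jar with an aluminium cap, 56 mm diameter, 88 mm tall, straight-sided, about 0.24 kg, standing on the table; z up its axis
- canister_mid (a point): centre (half-way up) of the rectangular steel canister with a paper band, 56 mm along its x, 40 mm along its y, 88 mm tall, about 0.2 kg, standing on the table
- bay (a point): centre of the inner floor (6 mm above the table) of the empty bay of the loose wooden tray (0.7 kg). The tray is 82 mm along its x by 218 mm along its y, walls 6 mm thick, their tops 45 mm above the table. The empty bay is inside 70 mm along x and 116 mm along y: just room for the jar and the canister one behind the other along y, the canister's 56 mm side along x. y points away from the divider and the other bay, which holds two small round tins (38 mm diameter, 34 mm tall)
- lid_handle (a point): middle of the cover's handle: a level round steel bar, 12 mm diameter, 120 mm long along y (108 mm between its legs), its axis 40 mm above the cover's top face, 19 mm behind the cover's front edge, near the robot. The axes are the cover's: with the cover shut x points from its front edge to the hinge, y along the hinge, z up. Moves with the cover
- lid_hinge (a point): middle of the cover's hinge line, at the back of the chest (far from the robot), 116 mm above the table; the line runs along its y axis. With the cover shut the handle's middle is 215 mm in front (-x), 65 mm to -y and 52 mm above it. The chest is a fixed, low white sheet-steel box, 230 mm deep (x), 340 mm wide (y), 128 mm tall with the cover shut
- lid (a joint): the cover's angle in rad: 0 shut, grows as the front edge is lifted, stop at 1.2. Weighs 0.9 kg (5 to 6 N to lift at the handle) and falls shut when let go. If caught it comes up only about 0.02 to 0.03 rad (some 5 mm at the handle) and then stops hard; if not caught it lifts freely
- lever (a joint): the black catch lever on the cover's top, in rad: starts between 0 and 0.2 whether or not the bolt inside has bitten; turns clockwise seen from above to a stop at 1.4; the bolt is drawn clear from about 1.1 on. Stiff (1.5 to 3 N at the knob) and stays where it is put. At 0 the arm points along the cover's +y, and swings towards the hinge (+x)
- lever_knob (a point): grip point on the upright black knob at the lever's end: 18 mm diameter, 40 mm tall, 70 mm from the lever's axis; the point is 14 mm below its top and 46 mm above the cover's top face. The arm's upper face is 22 mm above the cover
- lever_pivot (a point): point on the lever's vertical axis, level with the grip point; 165 mm in front (-x) of the hinge line
- tin_a: small round tin in the tray's other bay, 38 mm diameter, 34 mm tall; origin under it; leave alone
- tin_b: a second such tin beside it; leave alone
- mug: white mug, 80 mm wide, 90 mm tall; origin under it; leave alone
- bowl: white cupping bowl, 80 mm wide, 50 mm tall; origin under it; leave alone
- tamper: dark steel tamper, 58 mm wide, 86 mm tall; origin under it; leave alone
- brush: hand brush lying on the table; leave alone
- spoon: spoon lying on the table; leave alone
Things that resemble listed ones, but are neither listed nor needed, are in the scene too. What is shaped like the part that bears canister_mid but pink or purple is not meant.

How it is judged (in metres and radians):
On the way, in this order (a step that is already met when the one before it is completed fails the run):
1. jar and canister stand in the tray's empty bay, let go (x of jar_mid in the frame of bay between -0.02 and 0.02 m and y of jar_mid in the frame of bay between -0.045 and 0.045 m and z of each of jar_mid, canister_mid in the frame of bay below 0.049 m and angle between each of jar_mid, canister_mid's own z axis and vertical below 0.12 rad and x of canister_mid in the frame of bay between -0.02 and 0.02 m and y of canister_mid in the frame of bay between -0.045 and 0.045 m and contact force between the fingers and jar below 0.3 N and contact force between the fingers and canister below 0.3 N), for 0.2 s.
2. the cover is tugged up a little, with the lever still as found (value of joint lid above 0.01 rad and value of joint lever below 0.4 rad), for 0.1 s.
3. the cover is raised (value of joint lid above 0.72 rad), for 0.2 s.
At the end, for the whole second after the job is handed in: The cover is held still, at more than 0.72 rad (41 degrees), by fingers that touch it with more than 1.5 N; jar and canister stand upright (within 0.12 rad) on the floor of the tray's bay (within 5 mm), inside its walls (value of joint lid above 0.72 rad and velocity of joint lid between -0.05 and 0.05 rad/s and contact force between the fingers and lid above 1.5 N and x of jar_mid in the frame of bay between -0.02 and 0.02 m and y of jar_mid in the frame of bay between -0.045 and 0.045 m and z of each of jar_mid, canister_mid in the frame of bay below 0.049 m and angle between each of jar_mid, canister_mid's own z axis and vertical below 0.12 rad and x of canister_mid in the frame of bay between -0.02 and 0.02 m and y of canister_mid in the frame of bay between -0.045 and 0.045 m); the arm keeps its last pose, push and grip.
It fails at once if the cover is wrenched against the caught bolt (over 60 N) (contact force between lid and chest above 60 N).
It fails at once if the tray, a tin in it or a bystander is pushed away by more than 50 mm (distance of any of tin_a, tin_b, mug, bowl, tamper, brush, spoon, bay from where it was at the start of the episode above 0.05 m).
It also fails if it takes over 72 s, if anything falls off the work surface, if the arm or the gripper's body presses on something with over 40 N, if the wrist force passes 120 N, or if a joint passes its speed limit or range.

## Robot

A 6-joint arm with a two-finger parallel gripper is mounted at the origin on the work surface. World frame = base frame: x ahead of the robot, y to its left, z up, the work surface at z = 0. Lengths are in mm, angles in degrees, forces in N, time in s.
With the tool pointing down it reaches from about 375 to 925 mm from the base axis. Payload 5.7 kg.
Tool frame: the origin (TCP) lies at the very end of the fingers, on their centre line; the grasp point (between the pads) lies manip.hold_point_z behind it (manip.hold_point_z is the distance from the TCP to the grasp point, in mm); z points along the fingers, y is the direction in which the jaws open and shut (so a half turn about z gives the same grasp; the last joint's range is limited). The gripper opens to 85 mm and grips with 20 to 120 N. Pads are 22 mm wide; open, the fingers measure 114 mm over their backs; the gripper's body (76 mm by 85 mm) begins 54 mm behind the grasp point. The pads swing forward as they close: fully open they stand 13 mm farther back than shut.
Start: joints at [65.426, 20.558, 86.54, -0, 72.909, -6.595], TCP at [185.198, 570.671, 231.267] pointing down, gripper open.
Joint ranges: [-170.27, 170.27], [-57.76, 135], [12.27, 136.19], [-55.21, 235.2], [11.17, 155.16], [-170.74, 170.74]. Speed limits (degrees/s): [136.94, 136.94, 180, 180, 180, 180].

## Interface

Orientations are given as a 3x3 rotation matrix whose columns are the frame's x, y, z axes.
In Python, from rig import manip, eyes, hand_in gives the robot as it stands. The module is installed in compiled form; this text tells all that it offers.
- The arm moves only by the shell command python3 -m pendant 'ROWS' [FORCE]. ROWS is JSON, a list of rows, each a list of 7 numbers: the closure, from -1 (fully open) to 1 (shut), so that 0 is half open, then the shift along the tool's x, y, z in cm, then the turn, a rotation vector about the tool's x, y, z in rad. A call has 1 to 8 rows; each row is the pose to reach, as a shift and turn from the pose commanded when the call began, along the tool's axes at that moment; what a row does not reach only later rows make up. A row lasts 1/12 s, in which the tool goes at most 41.7 mm and 7.16 degrees, less where a joint would pass 70% of its speed; a pose out of reach is approached as far as the arm can. A call with a gripper value outside its range is refused whole. The fingers move at their own pace and stop on an object; FORCE is the grip in N (left out, the last holds). Time passes only in rows, so rows that repeat a pose let the fingers close. It gives the time, the measured TCP pose, the force and the opening at its end, in the units of the state.
- manip.observe(): the state, without advancing time (a new reading comes with each control period).
- eyes.read_camera(name): name is "scene" or "top" or "wrist"; returns a dict with "image" (400x640x3 uint8, blue, green, red), "fx", "fy", "cx", "cy" (pixels), "k1" (the pictures are not rectified: a ray, as slopes to the right and down, at radius r is drawn at 1 + k1 r^2 times it, then the intrinsics apply), "cam_to_world" (4x4, takes a point from camera to world coordinates); the wrist camera has in their place "mount" (4x4, takes a point from camera to tool coordinates, whose origin is the TCP and whose axes are the flange's). Camera axes: x right, y up, looking along -z (the intrinsics and any distortion apply to the point x, -y, -z); pixel columns grow to the right and rows downward; lengths in mm; the calibration is good to about 2 mm. A picture is of the moment at which its call begins: read the wrist's pose just before it. There is no depth.
- hand_in(): hands the job in, once; it reports no verdict.
The state is a dict: "clock": time; "q": joint angles; "joint_velocities": joint speeds; "effort": joint torques, N m; "tcp_pos": TCP position; "tool_rot": TCP orientation; "force": force on the tool from outside, world axes, zero at the start; "torque": the same for the moment, N m; "gripper_width": finger opening in mm.
Only numpy, scipy, OpenCV 4.12 (cv2) and the standard library are available. Lean on these libraries where they do the work, as an engineer would, in place of code of your own. Each camera call takes 0.05 s, during which the arm holds its last target. There are 200 camera calls.

## Working session

There is one attempt and no reset: what is moved stays moved. The work goes in short steps, Python scripts to look and compute and a shell command to move; the robot and the scene stay as the last step left them, time stands still between calls to the robot, and variables do not carry over. Pictures are saved under pics/ and viewed, about 8 in all and at most 12, crops included, and the job is handed in when it is done.

```bash
ls; mkdir -p pics
python3 - <<'E'
from rig import manip, eyes
import cv2,numpy as np
s=manip.observe();print(s,manip.hold_point_z)
for n in("scene","top","wrist"):
    c=eyes.read_camera(n);cv2.imwrite(f"pics/{n}0.png",c.pop("image"));print(n,c)
E
```

```text
pics
{'clock': 0.0, 'q': array([ 6.54253793e+01,  2.06000907e+01,  8.65986645e+01,  8.06627326e-04,
        7.29105630e+01, -6.59393539e+00]), 'joint_velocities': array([-0.03489501, -0.01340173,  0.12559469,  0.07292534, -0.01173349,
       -0.01174002]), 'effort': array([-3.55668817e-03, -5.27624953e+01, -2.78619933e+01, -4.29663942e-04,
        1.29971790e-02,  2.11519728e-05]), 'tcp_pos': array([184.92335631, 570.06643482, 230.43335616]), 'tool_rot': array([[-9.51159259e-01,  3.08699555e-01, -8.05716809e-04],
       [ 3.08700519e-01,  9.51157715e-01, -1.72954232e-03],
       [ 2.32454814e-04, -1.89379539e-03, -9.99998180e-01]]), 'force': array([-0.41650802, -0.38714714, -0.39935217]), 'torque': array([-0.00210115,  0.0007194 ,  0.00474978]), 'gripper_width': 85.44316339174384} 18.700000000000003
scene {'fx': 518.378131837485, 'fy': 518.378131837485, 'cx': 325.15992389556425, 'cy': 199.87145552734202, 'k1': -0.026782350059323896, 'cam_to_world': array([[-2.66898093e-01, -6.81225631e-01,  6.81686913e-01,
         1.52002641e+03],
       [ 9.63721033e-01, -1.90627304e-01,  1.8682345
[... 485 characters left out ...]
7.21752357e-03,
         1.99784078e+01],
       [ 4.88019830e-03,  1.46747496e-01,  9.89161946e-01,
         1.85528096e+03],
       [ 0.00000000e+00,  0.00000000e+00,  0.00000000e+00,
         1.00000000e+00]])}
wrist {'fx': 334.7937468355223, 'fy': 334.7937468355223, 'cx': 319.612870678414, 'cy': 194.48064826443579, 'k1': -0.039854267395802626, 'mount': array([[-1.06345176e-03,  9.62452199e-01,  2.71449137e-01,
         6.79039556e+01],
       [ 9.99999204e-01,  8.39240372e-04,  9.42062940e-04,
         1.17350967e+00],
       [ 6.78879474e-04,  2.71449923e-01, -9.62452325e-01,
        -1.43312333e+02],
       [ 0.00000000e+00,  0.00000000e+00,  0.00000000e+00,
         1.00000000e+00]])}
```

View pics/top0.png

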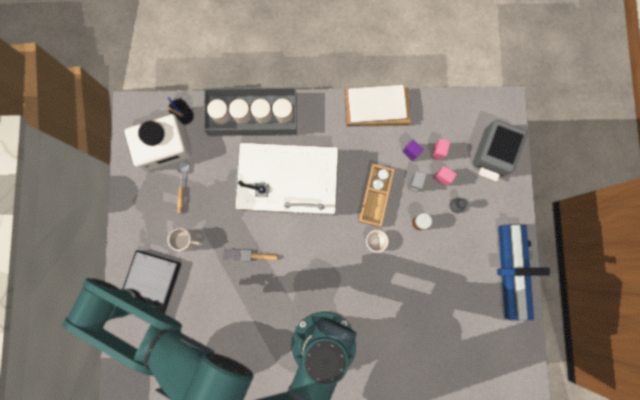

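View pics/scene0.png

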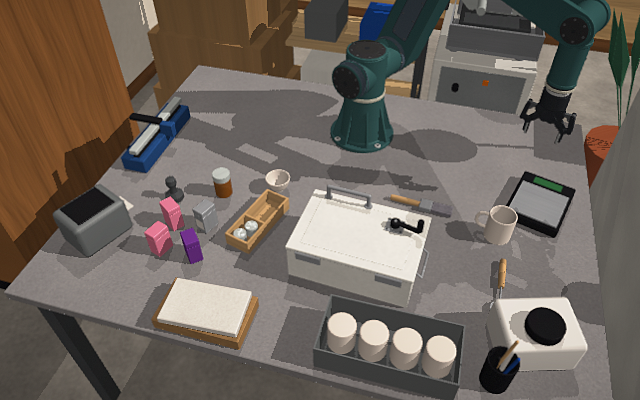

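The top view has the jar at (423,221) and the tray at (377,195), with its empty bay at the robot end. There are four canister-shaped things: grey (417,181), pink (441,149), pink (446,176) and purple (413,149). The grey one is the steel canister. The chest is at (287,178), with its handle at (305,205) and its knob near (240,186). I'll confirm in an enlarged crop.

```bash
cat > h.py <<'E'
import numpy as np,cv2
from rig import manip,eyes
def snap(n,save=None):
    s=manip.observe();c=eyes.read_camera(n)
    if n=="wrist":
        T=np.eye(4);T[:3,:3]=s["tool_rot"];T[:3,3]=s["tcp_pos"];c["cam_to_world"]=T@c["mount"]
    if save:cv2.imwrite(f"pics/{save}.png",c["image"])
    return c
def ray(c,u,v):
    d=np.array([(u-c["cx"])/c["fx"],(v-c["cy"])/c["fy"]]);p=d.copy()
    for _ in range(10):p=d/(1+c["k1"]*(p@p))
    M=c["cam_to_world"];r=M[:3,:3]@np.array([p[0],-p[1],-1.]);return M[:3,3],r
def onz(c,u,v,z):
    o,r=ray(c,u,v);return o+r*(z-o[2])/r[2]
def proj(c,P):
    M=c["cam_to_world"];q=M[:3,:3].T@(np.asarray(P,float)-M[:3,3]);p=np.array([q[0],-q[1]])/-q[2]
    p=p*(1+c["k1"]*(p@p));return p*c["fx"]+[c["cx"],c["cy"]]
def tri(*cps):
    A=np.zeros((3,3));b=np.zeros(3)
    for c,u,v in cps:
        o,r=ray(c,u,v);r=r/np.linalg.norm(r);P=np.eye(3)-np.outer(r,r);A+=P;b+=P@o
    return np.linalg.solve(A,b)
def go(pos,R=None):
    "shift (cm) and rotvec in the present tool axes (measured)"
    s=manip.observe();R0=s["tool_rot"];sh=R0.T@(np.asarray(pos)-s["tcp_pos"])/10
    rv=cv2.Rodrigues(R0.T@R)[0].ravel() if R is not None else np.zeros(3)
    print("shift cm",sh.round(2),"rv",rv.round(3),"norm deg",np.degrees(np.linalg.norm(rv)).round(1))
def yaw(deg):
    "tool down, tool y axis at deg from world x"
    a=np.radians(deg);y=np.array([np.cos(a),np.sin(a),0]);z=np.array([0,0,-1.]);return np.c_[np.cross(y,z),y,z]
E
python3 - <<'E'
from h import *
t=snap("top");s=snap("scene")
a=cv2.resize(t["image"][130:260,340:480],None,fx=3.6,fy=3.6,interpolation=2)
b=cv2.resize(s["image"][150:280,130:300],None,fx=3.5,fy=3.5,interpolation=2)[:,:595]
h=cv2.resize(t["image"][130:225,225:350],None,fx=3.5,fy=3.5,interpolation=2)
im=np.zeros((600,800,3),np.uint8)
a=cv2.resize(a,(400,371));b=cv2.resize(b,(400,306));h=cv2.resize(h,(400,304))
im[:304,:400]=h;im[:306,400:]=b;im[306:,:316]=cv2.resize(a,(316,294))
k=cv2.resize(s["image"][180:270,290:430],(450,289));im[306:595,320:770]=k
cv2.imwrite("pics/crop.png",im)
for n,u,v,z in[("jar",423,221,88),("can",417,181,88),("bay",375,207,45),("traytop",381,167,45),("handle",305,205,168),("knob",241,186,174),("bowl",377,240,30),("chest",287,178,128),("mug",179,240,90)]:
    print(n,onz(t,u,v,z).round())
E
```

```text
jar [ 432. -364.   88.]
can [ 577. -349.   88.]
bay [ 490. -200.   45.]
traytop [ 639. -227.   45.]
handle [486.  55. 168.]
knob [554. 273. 174.]
bowl [ 370. -205.   30.]
chest [588. 118. 128.]
mug [378. 503.  90.]
```

View pics/crop.png

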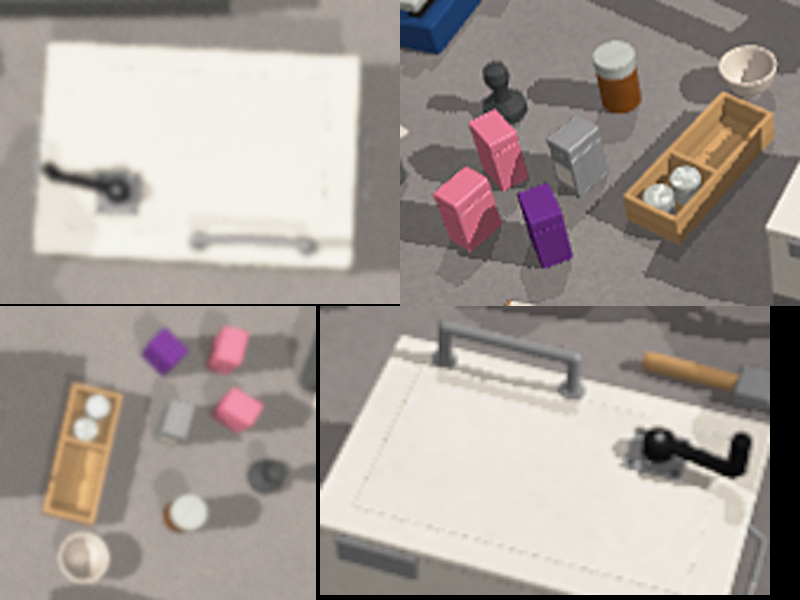

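The crop confirms it: the grey box next to the tray is the steel canister with the paper band. The pink and purple ones are decoys. The lever points to +y. Next I'll get the shift to a viewing pose over the tray.

```bash
python3 -c "
from h import *
go([470,-280,300],yaw(80))"
```

```text
shift cm [-53.35 -72.1   -6.85] rv [-0.001 -0.    -0.139] norm deg 8.0
```

```bash
python3 -m pendant '[[-1,-4,-4,-2,0,0,0],[-1,-6,-7,-4,0,0,0],[-1,-8,-10,-5,0,0,0],[-1,-10,-13,-6,0,0,0],[-1,-12,-16,-7,0,0,0],[-1,-14,-19,-7,0,0,0],[-1,-16,-22,-7,0,0,0],[-1,-18,-24.5,-7,0,0,0]]'
python3 -m pendant '[[-1,-2.5,-3,0,0,0,0],[-1,-5,-6,0,0,0,0],[-1,-7,-9,0,0,0,0],[-1,-9,-12,0,0,0,0],[-1,-11,-15,0,0,0,0],[-1,-13.5,-18,0,0,0,0],[-1,-15.5,-21,0,0,0,0],[-1,-18,-24,0,0,0,0]]'
python3 -c "
from h import *
go([470,-280,300],yaw(80))"
```

```text
clock: 0.92
tcp_pos: [280.4, 279.8, 301.6]
tool_rot: [[-0.951, 0.309, 0.001], [0.309, 0.951, -0.0], [-0.001, 0.0, -1.0]]
force: [0.5, -0.1, 0.9]
gripper_width: 85.8
clock: 1.58
tcp_pos: [377.3, -3.4, 301.5]
tool_rot: [[-0.951, 0.309, 0.0], [0.309, 0.951, 0.0], [-0.0, 0.0, -1.0]]
force: [1.6, 1.0, -0.6]
gripper_width: 85.1
shift cm [-17.36 -23.45   0.14] rv [ 0.     0.    -0.139] norm deg 8.0
```

```bash
python3 -m pendant '[[-1,-2.5,-3,0,0,0,-0.05],[-1,-5,-6,0,0,0,-0.1],[-1,-7,-9,0,0,0,-0.14],[-1,-9,-12,0,0,0,-0.14],[-1,-11,-15,0,0,0,-0.14],[-1,-13.5,-18,0,0,0,-0.14],[-1,-15.5,-21,0,0,0,-0.14],[-1,-17.5,-23.5,0,0,0,-0.14]]'
python3 -m pendant '[[-1,0,0,0,0,0,0],[-1,0,0,0,0,0,0]]'
python3 - <<'E'
from h import *
c=snap("wrist","w1")
import pickle;pickle.dump(c,open("w1.pkl","wb"))
E
```

```text
clock: 2.25
tcp_pos: [471.9, -281.8, 301.2]
tool_rot: [[-0.985, 0.174, -0.0], [0.174, 0.985, -0.0], [0.0, -0.001, -1.0]]
force: [0.2, 0.3, 0.8]
gripper_width: 85.7
clock: 2.42
tcp_pos: [472.0, -280.7, 300.7]
tool_rot: [[-0.985, 0.175, -0.001], [0.175, 0.985, 0.0], [0.001, 0.0, -1.0]]
force: [-1.1, 1.0, 0.1]
gripper_width: 85.5
```

View pics/w1.png

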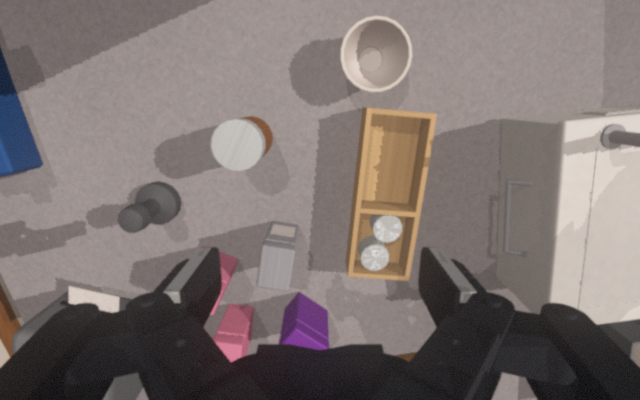

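The wrist picture shows the jar cap at (239,145), the canister's top face near (277,267) with its paper band at (283,231), the tray rim from (366,110) to (410,279), and its empty bay around (397,160). Next I'll segment these.

Run:
```python
from h import *
import pickle;c=pickle.load(open("w1.pkl","rb"));im=c["image"]
a=cv2.resize(im[215:300,245:310],None,fx=6,fy=6,interpolation=2)
b=cv2.resize(im[100:290,335:445],(347,600),interpolation=2)
d=cv2.resize(im[110:180,200:280],None,fx=5,fy=5,interpolation=2)[:,:]
o=np.zeros((600,800,3),np.uint8);o[:510,:390]=a;o[:,400:747]=b
cv2.imwrite("pics/crop2.png",o)
hsv=cv2.cvtColor(im,cv2.COLOR_BGR2HSV)
m=cv2.inRange(hsv,(8,70,60),(30,255,255));m[:,:330]=0;m[:,450:]=0;m[300:]=0;m[:100]=0
m=cv2.morphologyEx(m,cv2.MORPH_CLOSE,np.ones((3,3)))
k=max(cv2.findContours(m,0,1)[0],key=cv2.contourArea);print("tray",cv2.contourArea(k),cv2.approxPolyDP(cv2.convexHull(k),4,True).reshape(-1,2).tolist())
# jar cap: bright low-sat
g=cv2.inRange(hsv,(0,0,150),(180,60,255));g[:, :195]=0;g[:,285:]=0;g[:100]=0;g[190:]=0
k=max(cv2.findContours(g,0,1)[0],key=cv2.contourArea);e=cv2.fitEllipse(k);print("cap",e,onz(c,*e[0],88).round(1))
```

```text
tray 11654.0 [[367, 107], [436, 114], [408, 280], [349, 276], [361, 118]]
cap ((235.64869689941406, 141.42018127441406), (89.7294692993164, 101.72624206542969), 41.63054275512695) [ 430.8 -363.1   88. ]
```

View pics/crop2.png

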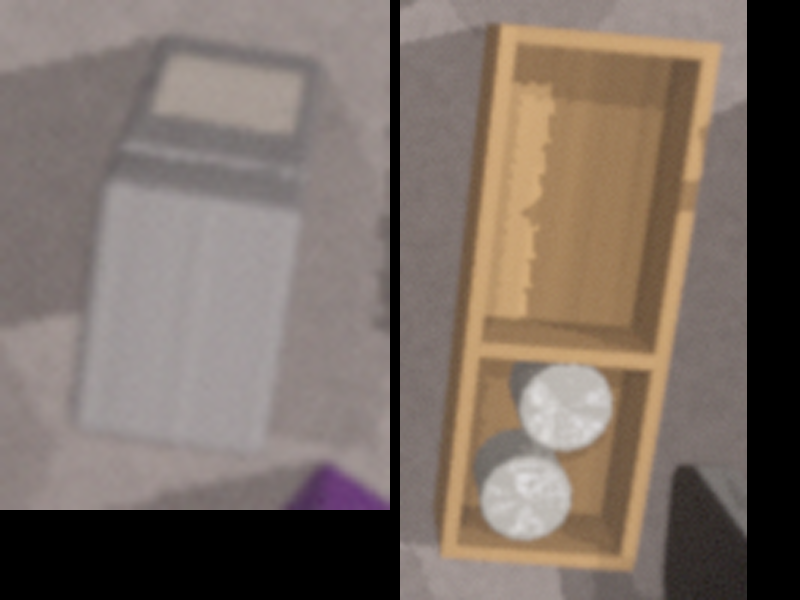

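Run:
```python
from h import *
import pickle;c=pickle.load(open("w1.pkl","rb"));im=c["image"]
k=[(108,180),(300,208),(268,450),(78,428)]
P=np.array([onz(c,x/6+245,y/6+215,88) for x,y in k])[:,:2]
print("can",P.round(1).tolist(),P.mean(0).round(1),[np.linalg.norm(P[i]-P[i-1]).round(1) for i in range(4)])
d1=(P[0]-P[3]+P[1]-P[2]);print("long axis deg",np.degrees(np.arctan2(d1[1],d1[0])))
d2=(P[0]-P[1]+P[3]-P[2]);print("short axis deg",np.degrees(np.arctan2(d2[1],d2[0])))
f=lambda x,y:onz(c,(x-400)/3.155+335,y/3.158+100,45)[:2]
T=np.array([f(*q) for q in[(503,26),(720,45),(632,570),(445,554)]])
print("tray",T.round(1).tolist(),[np.linalg.norm(T[i]-T[i-1]).round(1) for i in range(4)])
y=(T[0]-T[3]+T[1]-T[2]);y/=np.linalg.norm(y);print("tray y deg",np.degrees(np.arctan2(y[1],y[0])))
ctr=T.mean(0);print("ctr",ctr,"bay via ctr (near end 109-6-58=45)",ctr+y*45)
B=np.array([f(*q) for q in[(517,43),(702,60),(655,356),(481,345)]]);print("bay inner",B.round(1).tolist(),B.mean(0),[np.linalg.norm(B[i]-B[i-1]).round(1) for i in range(4)])
g=cv2.GaussianBlur(cv2.cvtColor(im[105:190,195:285],6),(5,5),1)
print("hough",(cv2.HoughCircles(g,cv2.HOUGH_GRADIENT,1.,20,param1=80,param2=15,minRadius=22,maxRadius=32)))
for q in[(239,145)]:print("jar",onz(c,*q,88))
```

```text
can [[552.3, -360.8], [564.5, -325.5], [615.5, -342.3], [604.0, -378.9]] [ 584.1 -351.9] [np.float64(54.8), np.float64(37.4), np.float64(53.7), np.float64(38.3)]
long axis deg 161.25829282509534
short axis deg -108.26102518788225
tray [[423.6, -214.8], [444.2, -136.4], [655.1, -191.4], [633.2, -268.7]] [np.float64(216.4), np.float64(81.0), np.float64(217.9), np.float64(80.3)]
tray y deg 165.47423048870797
ctr [ 539.02566824 -202.82060317] bay via ctr (near end 109-6-58=45) [ 495.46409635 -191.53390947]
bay inner [[430.6, -210.5], [448.5, -143.5], [560.9, -172.5], [544.0, -240.5]] [ 495.9846499  -191.77744916] [np.float64(117.3), np.float64(69.4), np.float64(116.1), np.float64(70.0)]
hough [[[41.5 39.5 25.7]]]
jar [ 435.15221176 -360.4853607    88.        ]
```

The measured sizes match the drawing to within 2 mm.
- Bay centre: (495.7, -191.6), with tray y at 165.5°.
- Canister: (584, -352), long axis at 161.3° (or -18.7°).
- Jar: about (434, -361).

I'll take the jar first, at yaw 75.5.

```bash
python3 -c "
from h import *
go([434,-361,50],yaw(75.5))"
```

```text
shift cm [ 2.24 -8.72 25.07] rv [ 0.001 -0.001  0.078] norm deg 4.5
```

```bash
python3 -m pendant '[[-1,1,-4,1,0,0,0.04],[-1,2.2,-7,4,0,0,0.08],[-1,2.2,-8.7,7,0,0,0.08],[-1,2.2,-8.7,10,0,0,0.08],[-1,2.2,-8.7,11,0,0,0.08],[-1,2.2,-8.7,11,0,0,0.08],[-1,2.2,-8.7,11,0,0,0.08]]'
python3 - <<'E'
from h import *
c=snap("wrist","w2");s=manip.observe();print(s["tcp_pos"])
print("proj jar top",proj(c,[434,-361,88]))
hsv=cv2.cvtColor(c["image"],40)
E
```

```text
clock: 3.05
tcp_pos: [435.3, -359.9, 191.9]
tool_rot: [[-0.968, 0.25, -0.0], [0.25, 0.968, 0.001], [0.001, 0.001, -1.0]]
force: [0.1, -0.8, 0.9]
gripper_width: 85.5
[ 436.05379577 -360.65202748  192.94019965]
proj jar top [316.52721361 190.94409758]
```

View pics/w2.png

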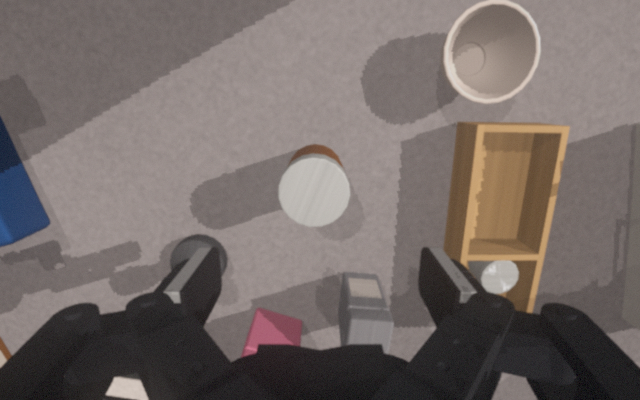

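The cap centre is at (314,190), against a predicted (316,191), so it is within about 2 mm. Descend and grip.

```bash
python3 -m pendant '[[-1,0,0,4,0,0,0],[-1,0,0,8,0,0,0],[-1,0,0,11,0,0,0],[-1,0,0,13,0,0,0],[-1,0,0,14,0,0,0],[-1,0,0,14,0,0,0],[1,0,0,14,0,0,0],[1,0,0,14,0,0,0]]' 40
python3 -m pendant '[[1,0,0,0,0,0,0],[1,0,0,0,0,0,0],[1,0,0,0,0,0,0],[1,0,0,0,0,0,0]]'
python3 -c "
from h import *
go([473.1,-185.8,170],yaw(75.5))"
```

```text
clock: 3.77
tcp_pos: [436.7, -362.5, 53.5]
tool_rot: [[-0.968, 0.251, 0.003], [0.251, 0.968, -0.003], [-0.003, -0.002, -1.0]]
force: [-0.5, -0.2, 0.3]
gripper_width: 64.1
clock: 4.1
tcp_pos: [436.6, -362.6, 53.7]
tool_rot: [[-0.968, 0.251, 0.003], [0.251, 0.968, -0.003], [-0.004, -0.002, -1.0]]
force: [-0.8, 0.0, 6.2]
gripper_width: 55.2
shift cm [  0.86  18.01 -11.67] rv [-0.002  0.004 -0.001] norm deg 0.3
```

```bash
python3 -m pendant '[[1,0,0,-2,0,0,0],[1,0,0,-5,0,0,0],[1,0,3,-8,0,0,0],[1,0.4,7,-10,0,0,0],[1,0.8,11,-11,0,0,0],[1,0.8,15,-11,0,0,0],[1,0.8,18,-11,0,0,0],[1,0.8,18,-11,0,0,0]]'
python3 -m pendant '[[1,0,0,0,0,0,0],[1,0,0,0,0,0,0],[1,0,0,0,0,0,0]]'
python3 - <<'E'
from h import *
c=snap("wrist","w3");go([473.1,-185.8,61],yaw(75.5))
E
```

```text
clock: 4.77
tcp_pos: [473.0, -179.6, 162.9]
tool_rot: [[-0.969, 0.248, 0.002], [0.248, 0.969, 0.002], [-0.001, 0.002, -1.0]]
force: [-0.1, 0.9, -1.6]
gripper_width: 55.1
clock: 5.02
tcp_pos: [472.8, -186.1, 161.8]
tool_rot: [[-0.968, 0.252, 0.001], [0.252, 0.968, -0.001], [-0.001, -0.001, -1.0]]
force: [-0.8, -0.2, -1.7]
gripper_width: 55.2
shift cm [-0.03  0.06 10.06] rv [-0.001  0.001 -0.002] norm deg 0.1
```

View pics/w3.png

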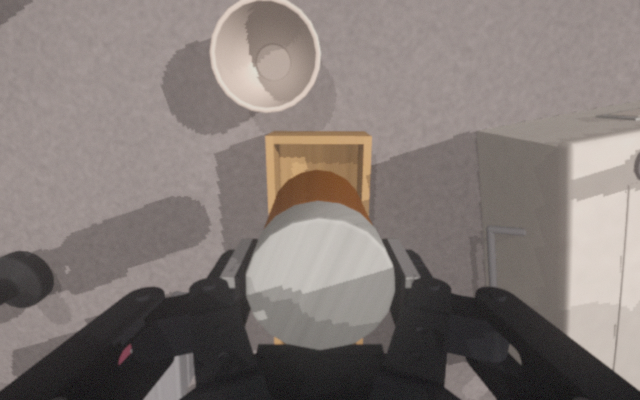

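The jar is in the jaws and centred on the bay: the rim spans columns 266–371 and the jar sits at 319. Lower, release and retreat.

```bash
python3 -m pendant '[[1,0,0,3,0,0,0],[1,0,0,6,0,0,0],[1,0,0,8,0,0,0],[1,0,0,9.5,0,0,0],[1,0,0,10,0,0,0],[1,0,0,10.2,0,0,0],[1,0,0,10.2,0,0,0],[1,0,0,10.2,0,0,0]]'
```

```text
clock: 5.73
tcp_pos: [473.0, -186.2, 59.8]
tool_rot: [[-0.968, 0.252, 0.001], [0.252, 0.968, -0.001], [-0.001, -0.0, -1.0]]
force: [-0.0, 0.1, -1.6]
gripper_width: 55.1
```

```bash
python3 -m pendant '[[1,0,0,0.15,0,0,0],[1,0,0,0.15,0,0,0],[-1,0,0,0.15,0,0,0],[-1,0,0,0.15,0,0,0],[-1,0,0,0.15,0,0,0],[-1,0,0,0.15,0,0,0],[-1,0,0,-2,0,0,0],[-1,0,0,-5,0,0,0]]'
python3 -c "
from h import *
go([584.1,-351.9,135],yaw(-18.7))"
```

```text
clock: 6.4
tcp_pos: [470.4, -183.8, 107.6]
tool_rot: [[-0.968, 0.251, -0.005], [0.251, 0.968, 0.003], [0.006, 0.001, -1.0]]
force: [0.6, -0.2, 0.3]
gripper_width: 85.4
shift cm [-15.21 -13.41  -2.85] rv [-0.004 -0.006  1.643] norm deg 94.1
```

```bash
python3 -m pendant '[[-1,0,0,-3,0,0,0],[-1,0,0,-6,0,0,0.1],[-1,-3,-2,-8,0,0,0.22],[-1,-6,-4,-8,0,0,0.34],[-1,-8,-7,-8,0,0,0.46],[-1,-11,-10,-8,0,0,0.58],[-1,-13,-12,-8,0,0,0.7],[-1,-15.2,-13.4,-8,0,0,0.82]]'
python3 -m pendant '[[-1,0,0,0,0,0,0.12],[-1,0,0,0,0,0,0.24],[-1,0,0,0,0,0,0.36],[-1,0,0,0,0,0,0.48],[-1,0,0,0,0,0,0.6],[-1,0,0,0,0,0,0.72],[-1,0,0,0,0,0,0.82],[-1,0,0,0,0,0,0.82]]'
python3 -m pendant '[[-1,0,0,0,0,0,0],[-1,0,0,0,0,0,0]]'
python3 - <<'E'
from h import *
c=snap("wrist","w4");go([584.1,-351.9,50],yaw(-18.7));print(proj(c,[584.1,-351.9,88]))
t=snap("top")
E
```

```text
clock: 7.07
tcp_pos: [586.3, -355.6, 189.0]
tool_rot: [[-0.47, 0.882, -0.0], [0.882, 0.47, -0.001], [-0.001, -0.001, -1.0]]
force: [0.4, 0.1, 0.1]
gripper_width: 85.3
clock: 7.73
tcp_pos: [585.9, -352.7, 188.9]
tool_rot: [[0.321, 0.947, -0.001], [0.947, -0.321, 0.0], [0.0, -0.001, -1.0]]
force: [0.6, 0.1, -0.4]
gripper_width: 85.6
clock: 7.9
tcp_pos: [586.0, -352.7, 189.1]
tool_rot: [[0.315, 0.949, -0.0], [0.949, -0.315, 0.0], [0.0, -0.0, -1.0]]
force: [-0.3, 0.9, -0.0]
gripper_width: 85.5
shift cm [ 0.02 -0.2  13.92] rv [-0.     0.     0.006] norm deg 0.3
[315.93820816 195.31641501]
```

View pics/w4.png

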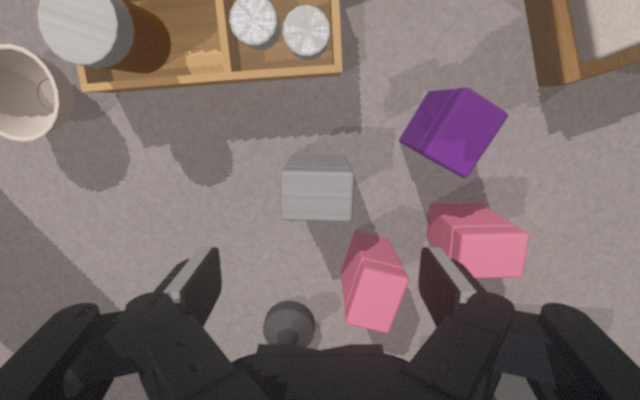

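The canister's top spans columns 282–352 and rows about 167–220, partly shaded, which agrees with the predicted (316,195). It is square to the jaws and there is room on both sides. Descend and grip.

```bash
python3 -m pendant '[[-1,0,-0.2,4,0,0,0],[-1,0,-0.2,8,0,0,0],[-1,0,-0.2,11,0,0,0],[-1,0,-0.2,13,0,0,0],[-1,0,-0.2,13.7,0,0,0],[-1,0,-0.2,13.7,0,0,0],[1,0,-0.2,13.7,0,0,0],[1,0,-0.2,13.7,0,0,0]]' 40
python3 -m pendant '[[1,0,0,0,0,0,0],[1,0,0,0,0,0,0],[1,0,0,0,0,0,0],[1,0,0,0,0,0,0]]'
python3 -c "
from h import *
go([526.0,-199.4,175],yaw(75.5))"
```

```text
clock: 8.67
tcp_pos: [585.5, -353.2, 54.3]
tool_rot: [[0.317, 0.948, 0.003], [0.948, -0.317, -0.002], [-0.001, 0.003, -1.0]]
force: [0.4, -0.3, 0.7]
gripper_width: 63.8
clock: 9.0
tcp_pos: [585.4, -353.2, 54.6]
tool_rot: [[0.317, 0.948, 0.003], [0.948, -0.317, -0.002], [-0.001, 0.004, -1.0]]
force: [-1.7, 0.8, 5.8]
gripper_width: 55.4
shift cm [ 12.69 -10.47 -12.09] rv [ 0.002  0.004 -1.641] norm deg 94.0
```

```bash
python3 -m pendant '[[1,0,0,-3,0,0,0],[1,0,0,-6,0,0,-0.05],[1,0,0,-9,0,0,-0.15],[1,0,0,-12,0,0,-0.26],[1,2,-2,-12,0,0,-0.37],[1,4,-4,-12,0,0,-0.48],[1,6,-6,-12,0,0,-0.59],[1,8,-7,-12,0,0,-0.7]]'
python3 -c "
from h import *
go([526.0,-199.4,175],yaw(75.5))"
```

```text
clock: 9.67
tcp_pos: [540.9, -252.4, 172.9]
tool_rot: [[-0.373, 0.928, -0.001], [0.928, 0.373, 0.001], [0.001, -0.001, -1.0]]
force: [-0.4, 0.5, -1.6]
gripper_width: 55.6
shift cm [ 5.47  0.6  -0.21] rv [-0.    -0.001 -0.936] norm deg 53.6
```

```bash
python3 -m pendant '[[1,1,0,0,0,0,-0.12],[1,2,0,0,0,0,-0.24],[1,3,0.3,0,0,0,-0.36],[1,4,0.6,0,0,0,-0.48],[1,5,0.6,0,0,0,-0.6],[1,5.4,0.6,0,0,0,-0.72],[1,5.4,0.6,0,0,0,-0.84],[1,5.4,0.6,0,0,0,-0.93]]'
python3 -m pendant '[[1,0,0,0,0,0,0],[1,0,0,0,0,0,0],[1,0,0,0,0,0,0]]'
python3 - <<'E'
from h import *
c=snap("wrist","w5");go([526,-199.4,61.5],yaw(75.5))
E
```

```text
clock: 10.33
tcp_pos: [528.8, -201.2, 172.9]
tool_rot: [[-0.967, 0.254, 0.001], [0.254, 0.967, -0.0], [-0.001, -0.0, -1.0]]
force: [-0.4, -0.7, -2.0]
gripper_width: 55.9
clock: 10.58
tcp_pos: [528.9, -201.7, 172.6]
tool_rot: [[-0.965, 0.263, 0.0], [0.263, 0.965, -0.0], [-0.0, -0.0, -1.0]]
force: [-0.3, -0.6, -2.4]
gripper_width: 55.3
shift cm [ 0.34  0.15 11.1 ] rv [-0.     0.    -0.013] norm deg 0.7
```

View pics/w5.png

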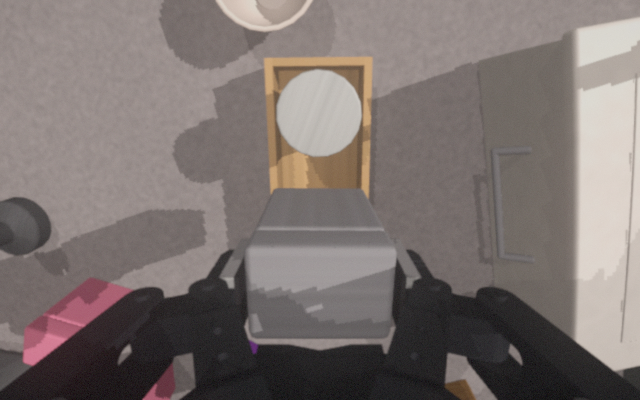

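Run:
```python
from h import *
c=snap("wrist")
p=onz(c,319,112,94)[:2];a=np.radians(165.5);y=np.array([np.cos(a),np.sin(a)]);x=np.array([y[1],-y[0]])
d=p-[495.7,-191.6];print(p,"jar in bay x,y",d@x,d@y)
for z,uv in[(94,(248,320)),(94,(393,320))]:print(onz(c,*uv,z))
```

```text
[ 470.61367754 -185.29616253] jar in bay x,y -0.17806814461987308 25.865618746338335
[ 607.07143288 -279.89687485   94.        ]
[ 636.73341595 -171.28623724   94.        ]
```

The jar stands at bay (0, +26) mm. The canister goes to y = -31.

```bash
python3 -m pendant '[[1,0.3,0.1,3,0,0,-0.01],[1,0.3,0.1,6,0,0,-0.01],[1,0.3,0.1,8.5,0,0,-0.01],[1,0.3,0.1,10,0,0,-0.01],[1,0.3,0.1,10.8,0,0,-0.01],[1,0.3,0.1,11.1,0,0,-0.01],[1,0.3,0.1,11.2,0,0,-0.01],[1,0.3,0.1,11.2,0,0,-0.01]]'
```

```text
clock: 11.35
tcp_pos: [526.4, -200.1, 61.0]
tool_rot: [[-0.968, 0.252, 0.0], [0.252, 0.968, -0.0], [-0.0, -0.0, -1.0]]
force: [0.8, -0.1, -1.4]
gripper_width: 55.7
```

```bash
python3 -m pendant '[[1,0,0,0.1,0,0,0],[1,0,0,0.1,0,0,0],[-1,0,0,0.1,0,0,0],[-1,0,0,0.1,0,0,0],[-1,0,0,0.1,0,0,0],[-1,0,0,0.1,0,0,0],[-1,0,0,-2,0,0,0],[-1,0,0,-5,0,0,0]]'
python3 -m pendant '[[-1,0,0,-3,0,0,0],[-1,0,0,-7,0,0,0],[-1,3,0,-11,0,0,0],[-1,4,1,-15,0,0,0],[-1,5,3,-18,0,0,0],[-1,5,6,-18,0,0,0],[-1,5,6,-18,0,0,0],[-1,5,6,-18,0,0,0]]'
python3 - <<'E'
from h import *
import pickle
c=snap("wrist","w6");pickle.dump(c,open("w6.pkl","wb"));t=snap("scene","s6");pickle.dump(t,open("s6.pkl","wb"))
print(proj(c,[495,-192,94]),proj(c,[485,50,168]),proj(c,[555,270,174]))
o=np.zeros((600,640,3),np.uint8);o[:400]=c["image"];o[400:]=cv2.resize(t["image"][170:270,180:500],(640,200));cv2.imwrite("pics/m6.png",o)
E
```

```text
clock: 12.02
tcp_pos: [524.0, -198.8, 108.4]
tool_rot: [[-0.968, 0.251, -0.006], [0.251, 0.968, 0.003], [0.006, 0.001, -1.0]]
force: [0.4, -1.0, -0.1]
gripper_width: 85.3
clock: 12.68
tcp_pos: [493.2, -128.4, 291.1]
tool_rot: [[-0.969, 0.249, 0.002], [0.249, 0.969, -0.001], [-0.002, -0.0, -1.0]]
force: [-0.3, -0.4, -0.1]
gripper_width: 85.3
[260.63110453 184.52476709] [533.99204864 121.741141  ] [789.10936015 143.36948886]
```

View pics/m6.png

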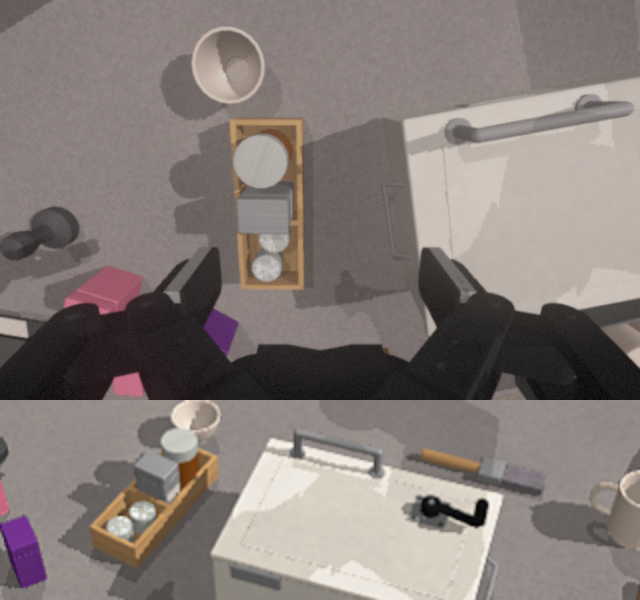

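Both items stand upright in the bay. In the same view the handle bar runs from about (470,134) to (628,107), and in the scene view the lever points to +y. That makes 10 pictures viewed. From here I'll measure with code.

Run:
```python
from h import *
import pickle;c=pickle.load(open("w6.pkl","rb"));t=pickle.load(open("s6.pkl","rb"))
a=onz(c,470,134,168);b=onz(c,628,107,168);print(a,b,np.linalg.norm(a-b))
d=b-a;yw=np.degrees(np.arctan2(d[1],d[0]));print("bar deg",yw)
e=onz(c,405,121,128);f=onz(c,640,78,128);d=f-e;print(e,f,"edge deg",np.degrees(np.arctan2(d[1],d[0])))
m=(a+b)/2
for p in[[*a],[*b],[*m]]:print("scene",proj(t,p))
go([m[0]-10,m[1],270],yaw(yw-90))
```

```text
[482.10548317  -1.47057287 168.        ] [491.75986127 127.08669093 168.        ] 128.91926579055158
bar deg 85.70526991371915
[464.28752098 -40.86131054 128.        ] [477.97182865 174.7191611  128.        ] edge deg 86.3679337342891
scene [326.83698647 185.80852182]
scene [370.2352681 196.6247623]
scene [348.31270512 191.16023591]
shift cm [ 6.32 18.23  1.96] rv [-1.000e-03 -1.000e-03  1.393e+00] norm deg 79.8
```

```bash
python3 -m pendant '[[-1,1,2,0,0,0,0.12],[-1,2,4,0,0,0,0.24],[-1,3,7,0,0,0,0.36],[-1,4,10,0,0,0,0.48],[-1,5,13,0,0,0,0.6],[-1,6,16,0,0,0,0.72],[-1,6.3,18,0,0,0,0.84],[-1,6.3,18.2,0,0,0,0.94]]'
python3 -m pendant '[[-1,0,0,0,0,0,0.12],[-1,0,0,0,0,0,0.24],[-1,0,0,0,0,0,0.36],[-1,0,0,0,0,0,0.45],[-1,0,0,0,0,0,0.45],[-1,0,0,0,0,0,0.45],[-1,0,0,0,0,0,0.45]]'
python3 - <<'E'
from h import *
import pickle
c=snap("wrist","w7");pickle.dump(c,open("w7.pkl","wb"));print(proj(c,[487,63,168]),proj(c,[482,-1.5,168]),proj(c,[492,127,168]))
E
```

```text
clock: 13.45
tcp_pos: [477.1, 65.0, 289.0]
tool_rot: [[-0.364, 0.931, -0.002], [0.931, 0.364, 0.001], [0.002, -0.002, -1.0]]
force: [0.2, -0.7, 0.1]
gripper_width: 85.7
clock: 14.03
tcp_pos: [477.5, 62.1, 289.6]
tool_rot: [[0.071, 0.997, -0.001], [0.997, -0.071, -0.0], [-0.0, -0.001, -1.0]]
force: [0.4, -0.9, 0.3]
gripper_width: 85.2
[330.05270685 186.49060803] [329.02258649 258.5226513 ] [331.21707351 105.39039247]
```

View pics/w7.png

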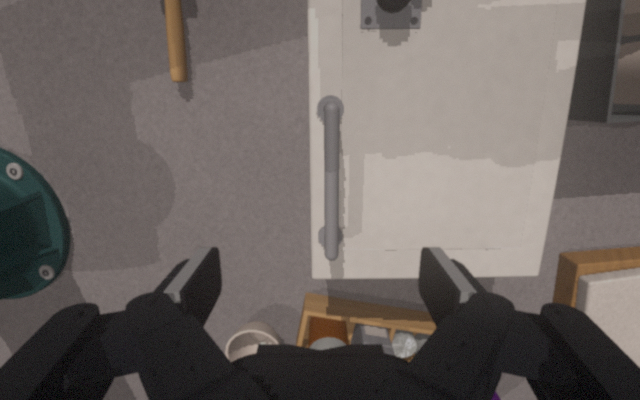

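The bar appears vertical at column 332, rows 105–258, within 1–2 mm of the two-view estimate and parallel to the tool's x. Now the approach.

Run:
```python
from h import *
import pickle;c=pickle.load(open("w7.pkl","rb"))
for v in(110,182,254):print(onz(c,332,v,168))
m=onz(c,332,184,168);go([m[0],m[1],149],yaw(-4.1))
```

```text
[492.38221268 123.51809352 168.        ]
[488.8206828   66.64942688 168.        ]
[484.85062242   2.62170428 168.        ]
shift cm [ 0.36  1.11 14.08] rv [-0.001  0.     0.   ] norm deg 0.1
```

```bash
python3 -m pendant '[[-1,0.3,1.05,4,0,0,0],[-1,0.3,1.05,8,0,0,0],[-1,0.3,1.05,11,0,0,0],[-1,0.3,1.05,13,0,0,0],[-1,0.3,1.05,14,0,0,0],[-1,0.3,1.05,14,0,0,0],[1,0.3,1.05,14,0,0,0],[1,0.3,1.05,14,0,0,0]]' 50
python3 -m pendant '[[1,0,0,0,0,0,0],[1,0,0,0,0,0,0],[1,0,0,0,0,0,0],[1,0,0,0,0,0,0],[1,0,0,0,0,0,0],[1,0,0,0,0,0,0],[1,0,0,0,0,0,0]]'
```

```text
clock: 14.75
tcp_pos: [489.7, 64.9, 151.7]
tool_rot: [[0.073, 0.997, 0.003], [0.997, -0.073, -0.0], [0.0, 0.003, -1.0]]
force: [0.2, 0.1, -0.2]
gripper_width: 63.8
clock: 15.33
tcp_pos: [487.0, 65.0, 150.9]
tool_rot: [[0.073, 0.997, -0.002], [0.997, -0.073, -0.0], [-0.0, -0.002, -1.0]]
force: [-4.2, -0.7, 8.9]
gripper_width: 10.1
```

```bash
python3 -m pendant '[[1,0,0,-0.1,0,0,0],[1,0,0,-0.2,0,0,0],[1,0,0.05,-0.3,0,0,0],[1,0,0.05,-0.3,0,0,0]]'
python3 -m pendant '[[1,0,0,-0.05,0,0,0],[1,0,0.0,-0.1,0,0,0],[1,0,0,-0.1,0,0,0]]'
```

```text
clock: 15.67
tcp_pos: [487.4, 65.0, 152.8]
tool_rot: [[0.073, 0.997, -0.003], [0.997, -0.073, 0.0], [-0.0, -0.003, -1.0]]
force: [-3.5, 0.8, -5.1]
gripper_width: 10.3
clock: 15.92
tcp_pos: [487.7, 65.0, 153.9]
tool_rot: [[0.073, 0.997, -0.002], [0.997, -0.073, 0.0], [-0.0, -0.002, -1.0]]
force: [-4.1, 1.6, -4.3]
gripper_width: 10.1
```

```bash
python3 -m pendant '[[1,0,0.02,-0.1,0,0,0],[1,0,0.02,-0.1,0,0,0]]'
python3 -m pendant '[[1,0,0.02,-0.1,0,0,0],[1,0,0.02,-0.1,0,0,0]]'
python3 -m pendant '[[1,0,0.02,-0.1,0,0,0],[1,0,0.02,-0.1,0,0,0]]'
```

```text
clock: 16.08
tcp_pos: [488.0, 64.9, 155.1]
tool_rot: [[0.073, 0.997, -0.002], [0.997, -0.073, 0.0], [-0.0, -0.002, -1.0]]
force: [-5.3, 0.4, -4.9]
gripper_width: 10.3
clock: 16.25
tcp_pos: [488.3, 64.9, 156.1]
tool_rot: [[0.073, 0.997, -0.002], [0.997, -0.073, 0.0], [-0.0, -0.002, -1.0]]
force: [-4.7, 1.3, -4.6]
gripper_width: 9.8
clock: 16.42
tcp_pos: [488.4, 64.9, 156.6]
tool_rot: [[0.073, 0.997, -0.002], [0.997, -0.073, 0.0], [-0.0, -0.002, -1.0]]
force: [-3.7, 0.6, -12.1]
gripper_width: 10.5
```

```bash
python3 -m pendant '[[1,0,0,-0.05,0,0,0],[1,0,0,-0.05,0,0,0]]'
python3 -m pendant '[[1,0,-0.05,0.4,0,0,0],[1,0,-0.1,0.65,0,0,0],[1,0,-0.1,0.65,0,0,0],[1,0,-0.1,0.65,0,0,0]]'
```

```text
clock: 16.58
tcp_pos: [488.4, 64.9, 156.8]
tool_rot: [[0.073, 0.997, -0.002], [0.997, -0.073, 0.0], [-0.0, -0.002, -1.0]]
force: [-3.7, 2.2, -18.2]
gripper_width: 10.1
clock: 16.92
tcp_pos: [487.2, 65.0, 151.6]
tool_rot: [[0.073, 0.997, -0.002], [0.997, -0.073, 0.0], [-0.0, -0.002, -1.0]]
force: [-8.2, 2.1, -3.4]
gripper_width: 10.4
```

It is caught: 5.5 mm of free lift, then the force climbed quickly to 18 N. I've eased off. Next I'll let go of the handle and look at the lever.

```bash
python3 -m pendant '[[-1,0,0,0,0,0,0],[-1,0,0,0,0,0,0],[-1,0,0,0,0,0,0],[-1,0,0,0,0,0,0],[-1,0,0,-3,0,0,0],[-1,0,0,-7,0,0,0],[-1,2,1,-10,0,0,0],[-1,5,3,-13,0,0,0]]'
python3 -m pendant '[[-1,3,1,-1,0,0,0],[-1,6,2,-1,0,0,0],[-1,8,3,-1,0,0,0],[-1,8,3,-1,0,0,0],[-1,8,3,-1,0,0,0]]'
python3 - <<'E'
from h import *
import pickle
c=snap("wrist","w8");pickle.dump(c,open("w8.pkl","wb"));im=c["image"]
m=cv2.inRange(cv2.cvtColor(im,40),(0,0,0),(180,255,60))
n,l,st,ce=cv2.connectedComponentsWithStats(m)
for i in range(1,n):
    if st[i,4]>60:print(st[i],ce[i].round(1))
t=snap("top")
print("knob from top cam",onz(t,240,183,188),"pivot",onz(t,261.9,189.4,174))
print(proj(c,onz(t,240,183,188)),proj(c,onz(t,261.9,189.4,174)))
E
```

```text
clock: 17.58
tcp_pos: [519.7, 108.5, 281.2]
tool_rot: [[0.075, 0.997, 0.003], [0.997, -0.075, -0.001], [-0.001, 0.003, -1.0]]
force: [1.4, 0.2, -0.6]
gripper_width: 85.5
clock: 18.0
tcp_pos: [556.2, 187.9, 288.3]
tool_rot: [[0.071, 0.997, 0.002], [0.997, -0.071, -0.0], [-0.0, 0.002, -1.0]]
force: [-0.5, -0.5, -0.2]
gripper_width: 85.4
[ 499    0   43  193 4949] [520.4  78.5]
[130  22  10  57 218] [134.5  50.8]
[309  58  25  69 678] [320.2  85.3]
[302 127  17  16  74] [310.8 135.3]
[510 193  16  44 222] [518.1 214.2]
[530 209  55  20 530] [555.9 218.6]
[620 210  20  11  68] [630.7 214.5]
[    0   248   640   152 50020] [301.5 351.7]
knob from top cam [562.25027819 274.14374065 188.        ] pivot [541.31240056 201.29346499 174.        ]
[317.58264022  75.02852367] [297.93037291 175.6461518 ]
```

View pics/w8.png

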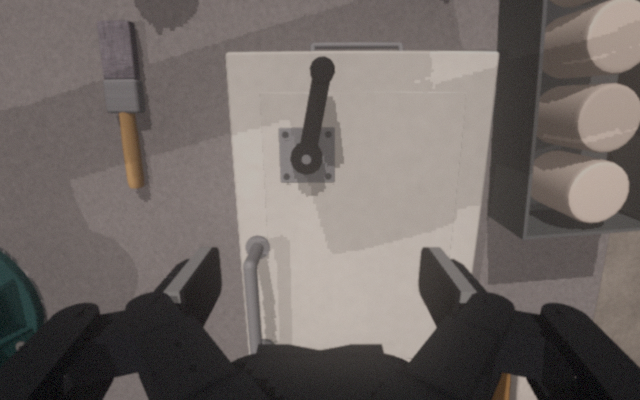

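The hub is at (307,159) and the knob top at (322,69). Working out positions:

Run:
```python
from h import *
import pickle;c=pickle.load(open("w8.pkl","rb"))
k=onz(c,322,69,188);print("knob",k)
ex=np.array([.9975,-.0715]);ey=np.array([.0715,.9975]);H=np.array([487.3,65])
for z,uv in[(130,(307,155)),(150,(307,159)),(158,(307,159))]:
    p=onz(c,*uv,z)[:2];d=k[:2]-p;print(z,"pivot",p,"rel handle",(p-H)@ex,(p-H)@ey,"arm",np.linalg.norm(d),"angle",np.arctan2(d@ex,d@ey))
# pivot using x constraint
kk=k[:2]-H;s=(kk@ex-50)/70;print("theta from x constraint",np.arcsin(s))
go([k[0],k[1],159],yaw(-4.1))
```

```text
knob [565.56904532 277.86559383 188.        ]
130 pivot [547.72260049 210.22591833] rel handle 49.887890829374726 149.18306946822 arm 69.95442298692423 angle 0.18641015045111173
150 pivot [548.37453077 209.92974087] rel handle 50.559367968306695 148.93424547235446 arm 70.078038271461 angle 0.17633667124150612
158 pivot [548.75540876 211.27051392] rel handle 50.84342848837335 150.29889935650678 arm 68.68480941144337 angle 0.17575051798106417
theta from x constraint 0.18466901070524758
shift cm [ 9.2   0.37 12.89] rv [ 0.     0.001 -0.001] norm deg 0.1
```

θ0 is about 0.18, the arm length is 70 mm and the pivot is (548, 210), so everything agrees. Grip the knob.

```bash
python3 -m pendant '[[-1,3,0.2,0,0,0,0],[-1,6,0.3,1,0,0,0],[-1,9,0.3,3,0,0,0],[-1,9.2,0.3,6,0,0,0],[-1,9.2,0.3,9,0,0,0],[-1,9.2,0.3,11.5,0,0,0],[-1,9.2,0.3,12.7,0,0,0],[-1,9.2,0.3,12.7,0,0,0]]' 35
python3 -m pendant '[[-1,0,0,0,0,0,0],[1,0,0,0,0,0,0],[1,0,0,0,0,0,0],[1,0,0,0,0,0,0],[1,0,0,0,0,0,0],[1,0,0,0,0,0,0],[1,0,0,0,0,0,0],[1,0,0,0,0,0,0]]'
```

```text
clock: 18.77
tcp_pos: [562.7, 276.7, 158.0]
tool_rot: [[0.074, 0.997, -0.006], [0.997, -0.074, -0.002], [-0.003, -0.006, -1.0]]
force: [0.4, -0.7, 0.7]
gripper_width: 85.4
clock: 19.43
tcp_pos: [565.2, 278.7, 161.5]
tool_rot: [[0.073, 0.997, 0.001], [0.997, -0.073, 0.0], [0.0, 0.001, -1.0]]
force: [-0.2, 0.5, 3.3]
gripper_width: 16.8
```

```bash
python3 -m pendant '[[1,-0.16,0.68,0,0,0,0.1],[1,-0.39,1.34,0,0,0,0.2],[1,-0.68,1.98,0,0,0,0.3],[1,-1.03,2.58,0,0,0,0.4],[1,-1.44,3.15,0,0,0,0.5],[1,-1.91,3.67,0,0,0,0.6],[1,-2.43,4.14,0,0,0,0.7],[1,-2.99,4.56,0,0,0,0.8]]'
python3 -m pendant '[[1,-0.16,0.68,0,0,0,0.1],[1,-0.39,1.34,0,0,0,0.2],[1,-0.68,1.98,0,0,0,0.3],[1,-0.81,2.23,0,0,0,0.34],[1,-0.81,2.23,0,0,0,0.34],[1,-0.81,2.23,0,0,0,0.34]]'
python3 -c "
from h import *
s=manip.observe();ex=np.array([.9975,-.0715]);ey=np.array([.0715,.9975]);d=s['tcp_pos'][:2]-[547.9,210.1];print(np.linalg.norm(d),np.arctan2(d@ex,d@ey))"
```

```text
clock: 20.1
tcp_pos: [608.8, 244.8, 161.5]
tool_rot: [[0.769, 0.639, 0.001], [0.639, -0.769, -0.001], [0.0, 0.001, -1.0]]
force: [-0.7, -1.0, 5.6]
gripper_width: 16.8
clock: 20.6
tcp_pos: [616.9, 222.3, 161.5]
tool_rot: [[0.936, 0.352, 0.001], [0.352, -0.936, -0.001], [0.001, 0.001, -1.0]]
force: [-0.7, -5.1, 5.1]
gripper_width: 16.7
70.08951484988442 1.3238794031857233
```

The lever is at 1.32 rad. Release it and return to the handle.

```bash
python3 -m pendant '[[-1,0,0,0,0,0,0],[-1,0,0,0,0,0,0],[-1,0,0,0,0,0,0],[-1,0,0,0,0,0,0],[-1,0,0,-3,0,0,0],[-1,0,0,-7,0,0,0],[-1,0,0,-9,0,0,-0.12],[-1,0,0,-9,0,0,-0.24]]'
python3 -c "
from h import *
go([487.4,65,250],yaw(-4.1))"
```

```text
clock: 21.27
tcp_pos: [619.5, 224.3, 256.9]
tool_rot: [[0.823, 0.568, 0.009], [0.568, -0.823, 0.003], [0.009, 0.003, -1.0]]
force: [1.1, -0.4, 0.1]
gripper_width: 85.2
shift cm [-19.93   5.61   0.53] rv [ 0.007 -0.007 -0.895] norm deg 51.3
```

```bash
python3 -m pendant '[[-1,-2.5,0.7,0,0,0,-0.12],[-1,-5,1.4,0,0,0,-0.24],[-1,-8,2.2,0,0,0,-0.36],[-1,-11,3,0,0,0,-0.48],[-1,-14,4,0,0,0,-0.6],[-1,-17,5,0,0,0,-0.72],[-1,-19.5,5.6,0,0,0,-0.84],[-1,-20,5.6,0,0,0,-0.9]]'
python3 -m pendant '[[-1,0,0,0,0,0,0],[-1,0,0,0,0,0,0],[-1,0,0,0,0,0,0]]'
python3 - <<'E'
from h import *
c=snap("wrist","w9");go([487.4,65,149],yaw(-4.1))
# lever dark pixels & brightness columns check of bar
m=cv2.inRange(cv2.cvtColor(c["image"],40),(0,0,0),(180,255,60));m[150:]=0
n,l,st,ce=cv2.connectedComponentsWithStats(m)
for i in range(1,n):
    if st[i,4]>100:print(st[i],ce[i].round(1))
print("exp knob",proj(c,[617,222,188]),"pivot",proj(c,[547.9,210.1,150]))
print(proj(c,[487.4,65,168]),[c["image"][v,300:370:3,1].tolist() for v in(150,190)])
E
```

```text
clock: 21.93
tcp_pos: [479.2, 62.1, 250.6]
tool_rot: [[0.068, 0.998, -0.003], [0.998, -0.068, -0.001], [-0.001, -0.003, -1.0]]
force: [-1.1, 0.5, 0.8]
gripper_width: 85.1
clock: 22.18
tcp_pos: [483.4, 64.8, 251.1]
tool_rot: [[0.074, 0.997, 0.001], [0.997, -0.074, 0.0], [0.0, 0.001, -1.0]]
force: [-0.7, -0.5, 1.0]
gripper_width: 85.2
shift cm [ 0.04  0.39 10.2 ] rv [ 0.001 -0.    -0.002] norm deg 0.1
[ 595    0   45  128 3983] [621.5  66.6]
exp knob [541.64392814 -81.82546782] pivot [399.9016234  -25.99535127]
[323.80445305 201.52113986] [[131, 167, 172, 175, 173, 147, 101, 109, 109, 107, 96, 107, 132, 170, 167, 157, 156, 156, 157, 159, 157, 159, 157, 158], [114, 162, 170, 171, 172, 165, 110, 125, 124, 109, 98, 104, 128, 136, 169, 169, 156, 154, 155, 156, 157, 172, 174, 172]]
```

The bar is at column 325, as predicted. Re-grip it.

```bash
python3 -m pendant '[[-1,0,0.35,4,0,0,0],[-1,0,0.35,7,0,0,0],[-1,0,0.35,9,0,0,0],[-1,0,0.35,10,0,0,0],[-1,0,0.35,10.1,0,0,0],[-1,0,0.35,10.1,0,0,0],[1,0,0.35,10.1,0,0,0],[1,0,0.35,10.1,0,0,0]]' 60
python3 -m pendant '[[1,0,0,0,0,0,0],[1,0,0,0,0,0,0],[1,0,0,0,0,0,0],[1,0,0,0,0,0,0],[1,0,0,0,0,0,0],[1,0,0,0,0,0,0],[1,0,0,0,0,0,0]]'
python3 -m pendant '[[1,0,0.05,-0.15,0,0,0],[1,0,0.1,-0.3,0,0,0],[1,0,0.15,-0.5,0,0,0],[1,0,0.2,-0.7,0,0,0],[1,0,0.2,-0.7,0,0,0]]'
```

```text
clock: 22.9
tcp_pos: [487.4, 64.1, 151.3]
tool_rot: [[0.073, 0.997, 0.003], [0.997, -0.073, -0.0], [0.0, 0.003, -1.0]]
force: [0.1, -0.3, -0.8]
gripper_width: 64.0
clock: 23.48
tcp_pos: [487.0, 63.9, 150.5]
tool_rot: [[0.073, 0.997, 0.002], [0.997, -0.073, -0.0], [-0.0, 0.002, -1.0]]
force: [1.2, 0.9, 5.0]
gripper_width: 10.1
clock: 23.9
tcp_pos: [488.5, 63.8, 156.8]
tool_rot: [[0.073, 0.997, 0.0], [0.997, -0.073, -0.0], [-0.0, 0.0, -1.0]]
force: [5.3, 0.0, -7.6]
gripper_width: 9.9
```

```bash
python3 -m pendant '[[1,0,0.02,-0.1,0,0,0],[1,0,0.04,-0.2,0,0,0],[1,0,0.05,-0.2,0,0,0]]'
python3 -m pendant '[[1,0,0.02,-0.1,0,0,0],[1,0,0.04,-0.2,0,0,0],[1,0,0.05,-0.2,0,0,0]]'
```

```text
clock: 24.15
tcp_pos: [489.0, 63.8, 158.7]
tool_rot: [[0.073, 0.997, 0.0], [0.997, -0.073, -0.0], [-0.0, 0.0, -1.0]]
force: [5.3, -0.7, -7.2]
gripper_width: 10.3
clock: 24.4
tcp_pos: [489.5, 63.7, 160.6]
tool_rot: [[0.073, 0.997, 0.0], [0.997, -0.073, -0.0], [-0.0, 0.0, -1.0]]
force: [5.9, -0.4, -7.6]
gripper_width: 9.9
```

It now lifts past the catch with a steady 7 N, so it is free. Raise it along the arc.

```bash
python3 -m pendant '[[1,0,0.19,-0.6,0,0,0],[1,0,0.48,-1.44,0,0,0],[1,0,0.81,-2.26,0,0,0],[1,0,1.16,-3.07,0,0,0],[1,0,1.65,-4.06,0,0,0],[1,0,2.2,-5.02,0,0,0],[1,0,2.79,-5.96,0,0,0],[1,0,3.42,-6.86,0,0,0]]'
python3 -m pendant '[[1,0,0,0,0,0,0],[1,0,0,0,0,0,0]]'
```

```text
clock: 25.07
tcp_pos: [521.3, 61.7, 228.5]
tool_rot: [[0.073, 0.997, -0.005], [0.997, -0.073, 0.001], [0.0, -0.005, -1.0]]
force: [-1.4, 3.1, -7.4]
gripper_width: 9.5
clock: 25.23
tcp_pos: [521.7, 61.7, 229.0]
tool_rot: [[0.073, 0.997, -0.003], [0.997, -0.073, 0.001], [0.0, -0.003, -1.0]]
force: [-2.0, 2.2, -4.4]
gripper_width: 9.9
```

```bash
python3 -m pendant '[[1,0,0.68,-0.87,0,0,0],[1,0,1.4,-1.71,0,0,0],[1,0,2.17,-2.51,0,0,0],[1,0,2.98,-3.27,0,0,0],[1,0,3.81,-3.99,0,0,0],[1,0,4.69,-4.67,0,0,0],[1,0,5.59,-5.29,0,0,0],[1,0,6.53,-5.88,0,0,0]]'
python3 -m pendant '[[1,0,0.5,-0.28,0,0,0],[1,0,0.97,-0.54,0,0,0],[1,0,1.56,-0.84,0,0,0],[1,0,1.56,-0.84,0,0,0],[1,0,1.56,-0.84,0,0,0],[1,0,1.56,-0.84,0,0,0],[1,0,1.56,-0.84,0,0,0],[1,0,1.56,-0.84,0,0,0]]'
python3 - <<'E'
from h import *
s=manip.observe();H0=np.array([487.2,64,150.5]);ex=np.array([.9975,-.0715])
d=s["tcp_pos"]-H0;x=-215+d[:2]@ex;z=52+d[2];print("angle",np.arctan2(z,x),np.pi-np.arctan2(52,215)-np.arctan2(z,x),"r",np.hypot(x,z),np.hypot(215,52),s["joint_velocities"].round(2))
for n in("scene","top"):
    c=snap(n,n+"_end");hs=cv2.cvtColor(c["image"],40)
    for nm,P in[("jar cap",(470.6,-185.3,94)),("can top",(526.4,-200.1,94)),("bay/tin",(580,-214,40))]:
        u,v=proj(c,P).round().astype(int);b=cv2.imread("pics/%s.png"%("s6" if n=="scene" else "top0"))
        print(n,nm,(u,v),c["image"][v-2:v+3,u-2:u+3].mean((0,1)).round(),b[v-2:v+3,u-2:u+3].mean((0,1)).round())
E
```

```text
clock: 25.9
tcp_pos: [582.6, 57.8, 288.7]
tool_rot: [[0.072, 0.997, -0.011], [0.997, -0.072, 0.002], [0.001, -0.011, -1.0]]
force: [-14.5, 2.7, 13.4]
gripper_width: 9.3
clock: 26.57
tcp_pos: [601.0, 56.5, 298.9]
tool_rot: [[0.072, 0.997, -0.003], [0.997, -0.072, 0.001], [0.001, -0.003, -1.0]]
force: [-11.3, 3.6, 16.3]
gripper_width: 9.4
angle 2.037265063940422 0.8670242143982647 r 224.377560574398 221.19900542271884 [ 0.02  0.    0.06  0.13 -0.06  0.02]
scene jar cap (np.int64(269), np.int64(190)) [192. 200. 199.] [192. 200. 199.]
scene can top (np.int64(258), np.int64(201)) [155. 155. 156.] [155. 156. 157.]
scene bay/tin (np.int64(249), np.int64(226)) [162. 169. 167.] [206. 213. 211.]
top jar cap (np.int64(373), np.int64(211)) [226. 232. 232.] [104. 151. 191.]
top can top (np.int64(376), np.int64(195)) [190. 193. 195.] [ 98. 142. 180.]
top bay/tin (np.int64(378), np.int64(183)) [200. 209. 209.] [217. 223. 222.]
```

The angle is about 0.87 rad (50°), but the arm is pressing inward along the radius with about 20 N. I'll relieve that and let it settle.

```bash
python3 -m pendant '[[1,0,-0.05,-0.1,0,0,0],[1,0,-0.1,-0.2,0,0,0],[1,0,-0.1,-0.2,0,0,0],[1,0,-0.1,-0.2,0,0,0],[1,0,-0.1,-0.2,0,0,0],[1,0,-0.1,-0.2,0,0,0],[1,0,-0.1,-0.2,0,0,0]]'
```

```text
clock: 27.25
tcp_pos: [600.8, 56.5, 298.9]
tool_rot: [[0.072, 0.997, -0.003], [0.997, -0.072, 0.002], [0.001, -0.003, -1.0]]
force: [-6.2, 4.0, 4.7]
gripper_width: 9.8
```

Run:
```python
from h import *
ex=np.array([.9975,-.0715,0]);ey=np.array([.0715,.9975,0]);hg=np.array([487.3,65,168])+215*ex+65*ey-[0,0,52]
c=snap("scene","fin");hs=cv2.cvtColor(c["image"],40);w=cv2.inRange(hs,(0,0,120),(180,45,255))
def quad(a):
    R=lambda x,y,z:hg+ey*y+ex*(x*np.cos(a)+z*np.sin(a))+np.array([0,0,-x*np.sin(a)+z*np.cos(a)])
    return np.array([proj(c,R(x,y,12)) for x,y in[(-234,-170),(-234,170),(0,170),(0,-170)]])
b=cv2.imread("pics/s6.png");d=(cv2.absdiff(b,c["image"]).max(2)>25).astype(np.uint8)
for a in(0,.5,.7,.8,.87,.95):
    q=quad(a);m=np.zeros(w.shape,np.uint8);cv2.fillPoly(m,[q.round().astype(int)],1)
    ed=cv2.Canny(c["image"],40,100);ln=np.zeros_like(m);cv2.line(ln,q[0].round().astype(int).tolist(),q[1].round().astype(int).tolist(),1,2)
    print(a,q[:2].round().tolist(),"front-edge canny hit",(ed[ln>0]>0).mean().round(2))
print(manip.observe()["joint_velocities"].round(2),manip.observe()["force"].round(1))
```

```text
0 [[317.0, 189.0], [431.0, 217.0]] front-edge canny hit 0.13
0.5 [[312.0, 168.0], [434.0, 197.0]] front-edge canny hit 0.13
0.7 [[308.0, 164.0], [434.0, 194.0]] front-edge canny hit 0.35
0.8 [[306.0, 163.0], [434.0, 194.0]] front-edge canny hit 0.35
0.87 [[304.0, 163.0], [433.0, 194.0]] front-edge canny hit 0.34
0.95 [[301.0, 164.0], [433.0, 195.0]] front-edge canny hit 0.11
[-0.03 -0.02  0.03 -0.07  0.11  0.07] [-5.8  3.9  4.2]
```

The edge match agrees with a cover angle of 0.7–0.87 rad. The gripper still holds the bar, 9.8 mm between the pads, and the arm is still. I'm handing in.

```bash
python3 -m pendant '[[1,0,0,0,0,0,0],[1,0,0,0,0,0,0],[1,0,0,0,0,0,0]]'; python3 -c "
from rig import hand_in
print(hand_in())"
```

```text
clock: 27.55
tcp_pos: [600.8, 56.5, 298.9]
tool_rot: [[0.072, 0.997, -0.003], [0.997, -0.072, 0.001], [0.001, -0.003, -1.0]]
force: [-5.8, 4.1, 4.8]
gripper_width: 9.7
the job is handed in; nothing more can be done
None
```

I handed the job in at 27.6 s. The jar and canister are in the tray's empty bay, and the gripper is holding the cover up at about 50° by its handle. `hand_in` gave no verdict.

**What I did**
- **Jar and canister:** both were set down upright in the bay. The jar measured at about (0, +26) mm from the bay centre; the canister was released at about (0, −31) mm.
- **Catch:** tugging the handle gave about 5.5 mm of lift, then a hard stop. I took the pull to 18 N to be sure it was caught, then eased off.
- **Lever:** I turned it clockwise from about 0.18 to 1.32 rad. After that the cover lifted past the catch point with a steady 7 N.

**Last checks**
- **Cover angle:** it comes to about 0.87 rad from the arm's position. A rough edge match in the scene camera fits 0.7 to 0.87 rad and cannot pin it down further.
- **Grip:** the pads still hold the bar, at a 9.7 mm reading for a 12 mm bar. The arm is still, with about 8 N on the tool.
- **Jar and canister:** their colours in the scene camera are unchanged since I placed them.
- **One disagreement:** a patch aimed at a tin looked darker than before, which may be shadow from the raised cover or arm. I had used all 12 pictures, so I did not look at it directly.
- **Inward push:** at the top of the lift the arm was pushing inward on the handle with about 20 N. Moving about 2 mm outward brought it down.

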